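# Load the specimen carrier and slide it under the microscope

### The job

Put the stone specimen block flat between the pins of the sliding carrier, then lay the cover frame flat on top of it between the same pins. Then take the carrier by its upright grip and slide it, flat on the microscope's base, between the guides and under the objective until it is fully home against the stop; let go and leave it there. Do not bump the objective, and leave the vials and the glass dish alone.

Things in the scene. Friction and masses are not known exactly. Their poses are not given: they have to be found in the camera images.
- stage: Microscope stand, fixed. Grey base plate 160 mm (x) by 600 mm (y from -280 to +320 mm), 12 mm thick; origin on its underside at table height, z up. The carrier slides to its +y along x = 0. A steel column (42 mm diameter, 370 mm tall) at y = 265 mm bears a white head over the channel: 84 mm in x, y from 65 to 165 mm, 170 to 380 mm above the table
- mouth (a point): Where the channel begins, on the base plate's top face at stage y = -25 mm; axes as stage. From here to y = +175 mm two aluminium guides 14 mm tall stand with inner faces 92 mm apart; before it flared pieces of the same height open to about 105 mm, 35 mm nearer. A stop bar crosses the channel, its face 168 mm beyond this point
- objective: Black objective of the microscope, fixed to the stand, a round barrel of up to 76 mm diameter hanging over the channel; origin at the centre of its underside, 85 mm above the table (73 mm above the base plate), straight above home
- home (a point): Point on the top face of the base plate (12 mm above the table), under the middle of the objective; the carrier's nest is above it when the carrier rests against the stop. Axes as stage
- carrier: Loose steel carrier, 204 mm long, about 450 g, on the base plate before the guides. Wide plate: 86 mm in x, y -75 to +43 mm, 10 mm thick. A tongue 40 mm wide runs back to y = -161 mm with an upright black grip tab (12 mm in x, 40 mm in y, middle at y = -140 mm, top 70 mm above the underside). Origin on the underside below the nest's middle; +y points ahead, to the stop
- nest (a point): Middle of the nest, on the top face of the carrier's plate (10 mm above its underside); axes as carrier. Eight upright steel pins of 8 mm diameter and 37 mm height with conical tips, two on each side, at (+-37, +-22) and (+-22, +-37) mm, enclose a square of 66 mm; between the two pins of a side 36 mm are free for a finger
- grip (a point): Point in the carrier's grip tab to take it by, 55 mm above the carrier's underside, 140 mm behind the nest's middle; pinch the 12 mm thickness (along the carrier's x)
- specimen: Loose pale stone block, 60 by 60 mm, 25 mm high, about 230 g, lying on the table; origin at the centre of its underside
- cover: Loose aluminium cover frame, 60 by 60 mm, 16 mm thick, with a round 36 mm opening through its middle, about 120 g, lying on the table; origin at the centre of its underside. On the specimen in the nest its underside is 25 mm above nest
- vial_a: Bystander: blue-capped sample vial, 28 mm diameter, 75 mm tall, standing; origin at the centre of its underside
- vial_b: Bystander: another vial like vial_a
- dish: Bystander: shallow glass dish, 90 mm diameter, 16 mm high; origin at the centre of its underside
There are look-alikes about, which are no part of the job. Of the things that look like the specimen, the middle-sized one is meant.

How it is judged:
By the outcome, as a careful person would: the job done as asked, in the order asked, and still so for the second after the job is handed in, with the robot touching nothing.
It also fails if it takes over 72 s, if anything falls off the work surface, if the arm or the gripper's body presses on something with over 40 N, if the wrist force passes 120 N, or if a joint passes its speed limit or range.

### The arm

A 6-joint arm with a two-finger parallel gripper is mounted at the origin on the work surface. World frame = base frame: x ahead of the robot, y to its left, z up, the work surface at z = 0. Lengths are in mm, angles in rad, forces in N, time in s.
With the tool pointing down it reaches from about 350 to 975 mm from the base axis. Payload 7.1 kg.
Tool frame: the origin (TCP) lies midway between the tips of the shut fingers; the grasp point (between the pads) lies 19 mm behind it; z points along the fingers, y is the line along which they close (so a half turn about z gives the same grasp; the last joint's range is limited). The gripper opens to 88 mm and grips with 3 to 60 N. Pads are 20 mm wide; open, the fingers measure 115 mm over their backs; the gripper's body (75 mm by 178 mm) begins 61 mm behind the grasp point.
Start: joints at [-1.313, 0.423, 1.63, -0, 1.089, -0.019], TCP at [170.818, -601.187, 222.675] pointing down, gripper open.
Joint ranges: [-3, 3], [-0.9, 2.11], [0.09, 2.58], [-1.31, 4.45], [0.11, 2.69], [-2.54, 2.54]. Speed limits (rad/s): [2.39, 2.39, 3.01, 3.14, 3.14, 3.14].

### API

Orientations are given as a rotation vector (axis times angle).
In Python, from workcell import get_obs, get_image, camera_params, close_job gives the robot as it stands.
- The arm moves only by the shell command python3 -m creep 'ROWS' [OPENING]. ROWS is a JSON object of lists of equal length, an entry for each row: "delta_pos": the shift along the tool's x, y, z in m, a list of three; "twist": the turn, a rotation vector about the tool's x, y, z in degrees, a list of three. A call has 1 to 20 rows; each row shifts and turns the commanded pose from where the row before left it, along the tool's axes as they then stand; what a row does not reach is not made up. A row lasts 1/12 s, in which the tool goes at most 41.7 mm and 7.16 degrees, less where a joint would pass 70% of its speed; a pose out of reach is approached as far as the arm can. A call with a gripper value outside its range is refused whole. OPENING is the opening, from 0 (shut) to 1 (fully open), set as the call begins (- or left out, the last holds). The fingers move at their own pace and stop on an object; the grip force is fixed at half the most. Time passes only in rows, so rows that do not move let the fingers close. It gives the time, the measured TCP pose, the force, the opening and the grip force at its end, in the units of the state.
- get_obs(): the state, without advancing time (a new reading comes with each control period).
- get_image(name): name is "scene" or "top" or "wrist"; returns (picture, depth): 400x640x3 uint8, red, green, blue; 400x640 float32, mm along the optical axis (not along the pixel's ray), 0 where there is no reading.
- camera_params(name): a dict with "camera_matrix" (3x3 intrinsics, pixels), "extrinsics" (4x4, takes a point from camera to world coordinates). Camera axes: x right, y down, z forward; pixel columns grow to the right and rows downward; lengths in mm; the calibration is good to about 2 mm. A picture is of the moment at which its call begins: read the wrist's pose just before it. camera_params takes no time and is no camera call; for the wrist camera it gives the pose at the moment of the call.
- close_job(): hands the job in; it is judged then, once.
The state is a dict: "t": time; "qpos": joint angles; "qvel": joint speeds; "joint_torque": joint torques, N m; "ee_pos": TCP position; "orientation": TCP orientation; "ft_force": force on the tool from outside, world axes, zero at the start; "moment": the same for the moment, N m; "width": finger opening in mm; "grasp_force": force on a finger pad.
Only numpy, scipy, OpenCV 4.12 (cv2) and the standard library are available. Lean on these libraries where they do the work, as an engineer would, in place of code of your own. Each camera call takes 0.05 s, during which the arm holds its last target. There are 200 camera calls.

## Working session

There is one attempt and no reset: what is moved stays moved. The work goes in short steps, Python scripts to look and compute and a shell command to move; the robot and the scene stay as the last step left them, time stands still between calls to the robot, and variables do not carry over. Pictures are saved under pics/ and viewed, at most 10 in all, crops included, and the job is handed in when it is done.

```bash
ls; mkdir -p pics
cat > h.py <<'E'
import numpy as np,cv2
from workcell import get_obs,get_image,camera_params,close_job
def snap(n):
    p=camera_params(n);im,d=get_image(n);return im,d,np.array(p["camera_matrix"]),np.array(p["extrinsics"])
def cloud(d,K,T):
    v,u=np.mgrid[:d.shape[0],:d.shape[1]]
    P=np.stack([(u-K[0,2])/K[0,0]*d,(v-K[1,2])/K[1,1]*d,d],-1)
    return P@T[:3,:3].T+T[:3,3]
E
python3 - <<'E'
from h import *
o=get_obs();print(o)
for n in("scene","top"):
    im,d,K,T=snap(n);np.savez(n+".npz",im=im,d=d,K=K,T=T)
    cv2.imwrite(f"pics/{n}0.png",im[...,::-1]);print(n,K,T)
E
```

```text
pics
{'t': 0.0, 'qpos': array([-1.31301612e+00,  4.23828939e-01,  1.63066549e+00, -1.04479662e-05,
        1.08860746e+00, -1.89979497e-02]), 'qvel': array([ 9.18048235e-05,  5.11158932e-05, -1.63872865e-03, -6.86985862e-04,
        6.12762137e-04,  1.06753724e-04]), 'joint_torque': array([ 6.63642641e-04, -5.44619036e+01, -2.73660994e+01,  6.44199201e-02,
        2.29223713e-02, -1.30061762e-04]), 'ee_pos': array([ 170.67012687, -600.67826882,  221.91875928]), 'orientation': array([-3.11007332e+00, -4.33176695e-01,  2.96660166e-04]), 'ft_force': array([ 0.14567651, -0.46242923,  0.58513928]), 'moment': array([-0.05322812, -0.00380873, -0.01653971]), 'grasp_force': 0.0, 'width': 87.70503371907336}
scene [[446.800653     0.         326.8227501 ]
 [  0.         446.800653   197.90869173]
 [  0.           0.           1.        ]] [[-1.35330372e-01  5.48985684e-01 -8.24803255e-01  1.40692783e+03]
 [ 9.90799603e-01  7.61229686e-02 -1.11899242e-01  7.42792122e+01]
 [ 1.35539036e-03 -8.32358103e-01 -5.54236548e-01  6.35015566e+02]
 [ 0.00000000e+00  0.00000000e+00  0.00000000e+00  1.00000000e+00]]
top [[389.3137299    0.         323.46951306]
 [  0.         389.3137299  204.36687621]
 [  0.           0.           1.        ]] [[ 1.61603774e-03 -9.92796619e-01  1.19800929e-01  4.35568029e+02]
 [-9.99990707e-01 -2.08321713e-03 -3.77449665e-03 -3.47531881e+01]
 [ 3.99687885e-03 -1.19793715e-01 -9.92790759e-01  1.03699972e+03]
 [ 0.00000000e+00  0.00000000e+00  0.00000000e+00  1.00000000e+00]]
```

View pics/top0.png

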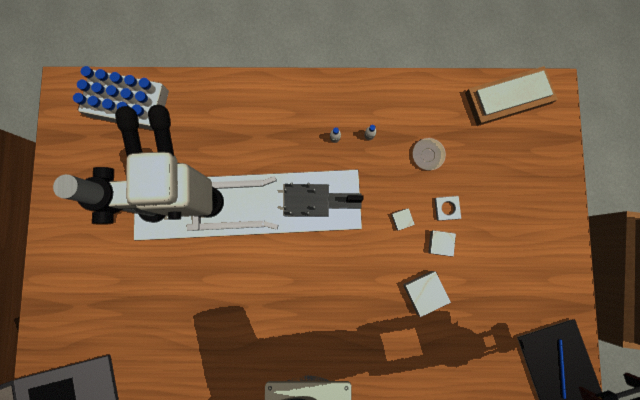

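View pics/scene0.png

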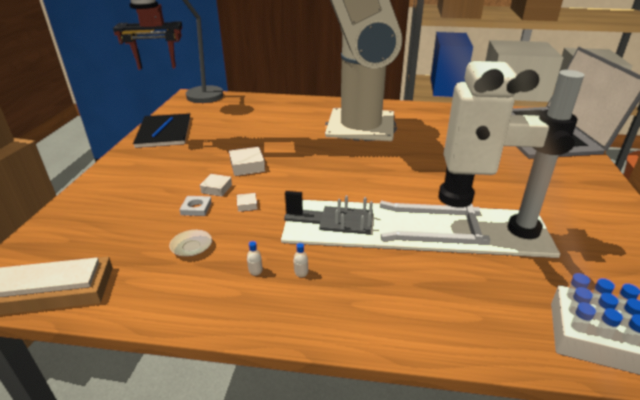

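The top view shows the specimen candidates at px (402,219) small, (442,243) middle and (428,293) large. The cover is at (448,208), the dish at (429,154), and the vials at (336,134) and (371,131). The carrier is at (305,200) with its tab at (348,198). The scene view agrees. Next I'll measure these.

```bash
python3 - <<'E'
from h import *
z=np.load("top.npz");im,d,K,T=[z[k] for k in("im","d","K","T")]
P=cloud(d,K,T);Z=P[...,2]
print("table z",np.median(Z[320:340,100:180]),np.median(Z[130:150,480:560]))
def rect(name,box,zlo,zhi,mask=None):
    u0,u1,v0,v1=box;m=np.zeros(Z.shape,bool);m[v0:v1,u0:u1]=True
    m&=(Z>zlo)&(Z<zhi)
    if mask is not None:m&=mask
    n,l,s,c=cv2.connectedComponentsWithStats(m.astype(np.uint8));
    i=1+s[1:,4].argmax();q=P[l==i]
    r=cv2.minAreaRect(q[:,:2].astype(np.float32));print(name,len(q),np.round(r[0],1),np.round(r[1],1),round(r[2],1),"z",np.round(np.percentile(q[:,2],[5,50,95]),1));return q
br=im.min(-1)>110
rect("small",(385,420,205,235),8,60)
rect("mid",(422,462,226,262),8,60)
rect("large",(400,455,265,322),8,90)
rect("cover",(430,465,192,225),7,60)
rect("plate",(280,330,175,225),18,30)
rect("tab",(325,370,185,210),50,110)
rect("tongue",(325,370,185,210),16,110)
rect("base",(130,365,165,245),6,17)
# stage bottom edge of base: long edges fit
m=(Z>6)&(Z<17)&br
for nm,rng in(("lo",(235,345)),):
    A=[];B=[]
    for u in range(*rng):
        vs=np.where(m[160:250,u])[0]+160
        if len(vs):A.append(P[vs.min(),u,:2]);B.append(P[vs.max(),u,:2])
    for q in(A,B):
        q=np.array(q,np.float32);f=cv2.fitLine(q,cv2.DIST_HUBER,0,.01,.01).ravel();print("edge",f,np.degrees(np.arctan2(f[1],f[0])))
E
python3 - <<'E'
import cv2
im=cv2.imread("pics/top0.png")[160:250,180:470]
cv2.imwrite("pics/c1.png",cv2.resize(im,None,fx=2.7,fy=2.7,interpolation=2))
E
```

```text
table z -0.5147440470724405 -0.4589495730604085
small 319 [ 520.2 -247.1] [46.  46.8] 19.2 z [15.2 18.5 21.5]
mid 580 [ 457.5 -347.9] [60.7 60.6] 81.4 z [18.  24.4 27.5]
large 1272 [ 329.9 -302. ] [86.4 86.6] 24.7 z [23.4 35.1 38.1]
cover 402 [ 550.5 -368.5] [60.1 61.6] 4.4 z [10.6 15.2 18.5]
plate 1351 [569.9   6.3] [ 85.5 119. ] 0.1 z [18.9 21.6 24.7]
tab 113 [ 568.7 -116.7] [40.  12.1] 89.6 z [51.5 80.5 83.7]
tongue 613 [578.3 -90. ] [64.6 94.8] 0.1 z [18.8 22.3 81.6]
base 7149 [559.8 164.4] [160.5 599.8] 3.0 z [ 8.5 11.5 14.7]
edge [ 5.2440375e-02 -9.9862409e-01  6.4367383e+02  5.3054417e+01] -86.994
edge [ 5.1792283e-02 -9.9865788e-01  4.8741492e+02  5.0414387e+01] -87.03119
```

View pics/c1.png

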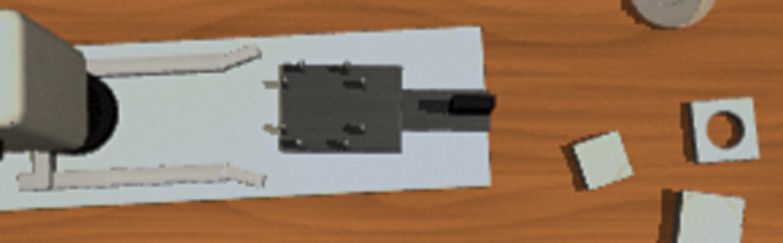

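Measured: the stage origin is about (560.8,144.4) with yaw +3.0°. The nest is about (570,22), with the carrier yaw near 0°. The middle block is at (457.5,-348), 60.7 mm square at -8.6°, and the cover is at (550.5,-368.5), +4.4°. All sizes and heights match what was given. I'll move over the specimen now.

```bash
cat >> h.py <<'E'
from scipy.spatial.transform import Rotation as Ro
def to(x,y,z,phi):
    """how far: tilt/turn twist first (tool z deg), then shift in the turned tool's axes (mm)"""
    o=get_obs();R=Ro.from_rotvec(o["orientation"]);G=Ro.from_euler("z",phi,degrees=True)*Ro.from_euler("x",180,degrees=True)
    print("at",np.round(o["ee_pos"],1),"twist deg",np.round((R.inv()*G).as_rotvec(degrees=True),2),"shift mm",np.round(G.inv().apply(np.array([x,y,z])-o["ee_pos"]),1),"t",round(o["t"],2))
E
python3 -m creep '{"delta_pos":[[0,0,0],[0,0,0],[0,0,0],[0,0,0],[0.0205,-0.0244,0],[0.0205,-0.0244,0],[0.0205,-0.0244,0],[0.0205,-0.0244,0],[0.0205,-0.0244,0],[0.0205,-0.0244,0],[0.0205,-0.0244,0],[0.0205,-0.0244,0],[0.0205,-0.0244,0],[0.0205,-0.0244,0],[0.0205,-0.0244,0],[0.0205,-0.0244,0],[0,0,0],[0,0,0]],"twist":[[0,0,6.1],[0,0,6.1],[0,0,6.1],[0,0,6.1],[0,0,0],[0,0,0],[0,0,0],[0,0,0],[0,0,0],[0,0,0],[0,0,0],[0,0,0],[0,0,0],[0,0,0],[0,0,0],[0,0,0],[0,0,0],[0,0,0]]}' 1
python3 - <<'E'
from h import *
to(457.5,-348,100,-8.6)
im,d,K,T=snap("wrist");cv2.imwrite("pics/w1.png",im[...,::-1])
P=cloud(d,K,T);Z=P[...,2]
print(T.round(3))
m=((Z>7)&(Z<60)).astype(np.uint8);n,l,s,c=cv2.connectedComponentsWithStats(m)
for i in range(1,n):
    if s[i,4]>800:
        q=P[l==i];top=q[q[:,2]>np.percentile(q[:,2],50)-4];r=cv2.minAreaRect(top[:,:2].astype(np.float32));print(s[i],np.round(r[0],1),np.round(r[1],1),round(r[2],1),np.percentile(q[:,2],[50,95]).round(1))
E
```

```text
t: 1.6
ee_pos: [458.4, -347.0, 222.3]
orientation: [-3.133, 0.229, 0.001]
ft_force: [0.5, 0.6, 0.1]
width: 87.8
grasp_force: 0.0
at [ 458.4 -347.   222.3] twist deg [-0.01  0.04  0.24] shift mm [ -0.7   1.1 122.3] t 1.6
[[-1.46000e-01 -9.52000e-01 -2.70000e-01  5.32725e+02]
 [-9.89000e-01  1.40000e-01  4.00000e-02 -3.57123e+02]
 [ 0.00000e+00  2.72000e-01 -9.62000e-01  3.85270e+02]
 [ 0.00000e+00  0.00000e+00  0.00000e+00  1.00000e+00]]
[    0     4   130   185 16457] [572.5 -60.7] [160.4 155.8] 2.7 [13.3 23.8]
[ 294   39   72   75 2708] [ 551.5 -367.4] [60.  60.1] 4.5 [17.  18.3]
[ 188   95   64   61 2143] [ 521.4 -246.7] [46.4 46.9] 18.9 [20.2 21.5]
[ 295  141   58   59 3275] [ 458.6 -347.2] [60.  60.2] 82.4 [25.9 27.2]
[ 248  232  104   77 5243] [ 330.9 -301.2] [86.3 86.6] 24.7 [36.5 37.7]
```

View pics/w1.png

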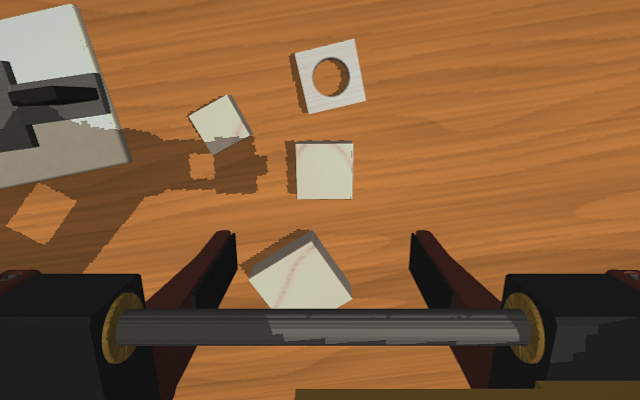

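The wrist view shows the middle block at px (324,170) between the small one and the large one, with the cover at (330,77). Its position is (458.6,-347.2), within 1.5 mm of the top camera's. The tool is centred over it, so I'll descend and grasp.

```bash
python3 -m creep '{"delta_pos":[[0,0,0.03],[0,0,0.03],[0,0,0.03],[0,0,0.03],[0,0,0.03],[0,0,0.025],[0,0,0.02],[0,0,0.012],[0,0,0.01],[0,0,0],[0,0,0]],"twist":[[0,0,-0.2],[0,0,0],[0,0,0],[0,0,0],[0,0,0],[0,0,0],[0,0,0],[0,0,0],[0,0,0],[0,0,0],[0,0,0]]}' 1
python3 -m creep '{"delta_pos":[[0,0,0],[0,0,0],[0,0,0],[0,0,0],[0,0,0],[0,0,0],[0,0,0],[0,0,0]],"twist":[[0,0,0],[0,0,0],[0,0,0],[0,0,0],[0,0,0],[0,0,0],[0,0,0],[0,0,0]]}' 0
python3 - <<'E'
from h import *
to(569.9,22.3,150,0)
E
```

```text
t: 2.57
ee_pos: [457.4, -348.7, 5.9]
orientation: [3.133, -0.229, 0.0]
ft_force: [0.8, -0.5, -0.4]
width: 87.3
grasp_force: 0.0
t: 3.23
ee_pos: [457.9, -348.3, 6.3]
orientation: [3.133, -0.228, 0.001]
ft_force: [-1.5, 1.2, 5.2]
width: 59.8
grasp_force: 30.0
at [ 457.9 -348.3    6.3] twist deg [ 0.03 -0.04 -8.33] shift mm [ 112.  -370.6 -143.7] t 3.23
```

The specimen is held (59.8 mm opening). I'll lift it, carry it to just short of the nest, and measure the nest with the wrist camera.

```bash
python3 -m creep '{"delta_pos":[[0,0,-0.02],[0,0,-0.03],[0,0,-0.035],[0,0,-0.035],[0,0,-0.03],[0.002,-0.0265,0],[0.002,-0.0265,0],[0.002,-0.0265,0],[0.002,-0.0265,0],[0.002,-0.0265,0],[0.002,-0.0265,0],[0.002,-0.0265,0],[0.002,-0.0265,0],[0.002,-0.0265,0],[0.002,-0.0265,0],[0.002,-0.0265,0],[0.002,-0.0265,0],[0.002,-0.0265,0],[0.001,-0.0265,0],[0,0,0]],"twist":[[0,0,-1.7],[0,0,-1.7],[0,0,-1.7],[0,0,-1.7],[0,0,-1.5],[0,0,0],[0,0,0],[0,0,0],[0,0,0],[0,0,0],[0,0,0],[0,0,0],[0,0,0],[0,0,0],[0,0,0],[0,0,0],[0,0,0],[0,0,0],[0,0,0],[0,0,0]]}' 0
python3 - <<'E'
from h import *
to(569.9,22.3,120,0)
im,d,K,T=snap("wrist");cv2.imwrite("pics/w2.png",im[...,::-1])
P=cloud(d,K,T);np.savez("w2.npz",im=im,d=d,K=K,T=T)
Z=P[...,2]
for lo,hi in((18,30),(40,70),(70,90)):
    m=((Z>lo)&(Z<hi)&(P[...,0]<680)&(P[...,0]>500)).astype(np.uint8);n,l,s,c=cv2.connectedComponentsWithStats(m)
    for i in range(1,n):
        if s[i,4]>(8 if lo==40 else 150):
            q=P[l==i];r=cv2.minAreaRect(q[:,:2].astype(np.float32));print(lo,s[i],np.round(r[0],1),np.round(r[1],1),round(r[2],1),np.percentile(q[:,2],[50,95]).round(1))
E
```

```text
t: 4.9
ee_pos: [484.4, 26.2, 155.4]
orientation: [-3.141, -0.003, 0.001]
ft_force: [-0.7, 0.6, -3.2]
width: 60.0
grasp_force: 30.0
at [484.4  26.2 155.4] twist deg [-0.06  0.04  0.12] shift mm [85.5  3.9 35.4] t 4.9
18 [   0    0  246   45 5984] [614.  186.1] [ 20.9 197.9] 4.7 [26.8 28.1]
18 [  273    24   256   114 19785] [570.7 -34.9] [204.5  86.2] 89.3 [23.  24.3]
18 [ 610  119   30   51 1247] [ 519.5 -232.8] [43.1 23.9] 13.1 [20.3 21.5]
18 [  14  149  247   22 3877] [508.5 184.6] [ 16.9 205.8] 0.0 [26.8 28.1]
40 [291  18  12  17 153] [608.6  45.5] [7.4 8.1] 89.0 [55.8 60.4]
40 [353  19  13  16 152] [607.8   1.9] [7.5 7.5] 42.5 [55.9 60.1]
40 [270  42  13  14 142] [593.6  60.6] [7.2 7.6] 85.5 [55.6 60.6]
40 [372  43  14  15 144] [593.  -12.9] [7.5 7.8] 49.0 [55.4 60.3]
40 [484  74  68  19 393] [ 565.  -110.8] [35.7 11.5] 68.7 [56.2 68.4]
40 [272 106  12  11 109] [550.1  60.9] [7.2 7.3] 85.5 [56.1 60.2]
40 [369 107  13  12 119] [549.1 -12.2] [7.7 7.4] 2.6 [55.9 60.1]
40 [292 126  12  12 106] [534.9  46.4] [7.5 7.4] 45.5 [56.1 59.9]
40 [349 127  12  12 108] [534.3   2.9] [7.4 7.4] 44.9 [56.  60.3]
70 [ 503   72   73   21 1370] [ 570.  -115.3] [41.2 12.1] 89.3 [82.7 84. ]
```

View pics/w2.png

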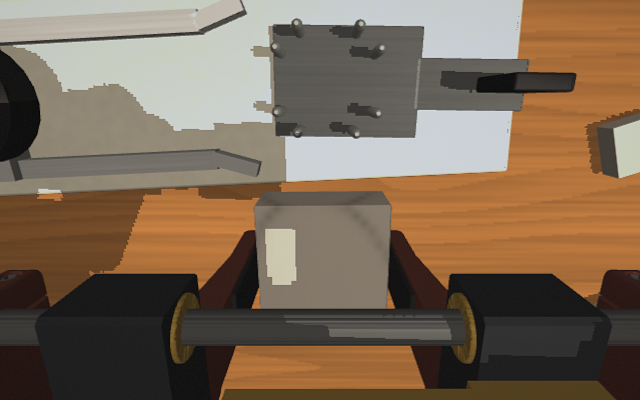

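The wrist view shows all eight pins (px 270–384, 18–138), with the tab at about (525,82). The pins' mean is (571.4,24.1) and the carrier yaw is about -0.7°. I'll locate the held block in the same frame.

Run:
```python
from h import *
z=np.load("w2.npz");d,K,T=z["d"],z["K"],z["T"];P=cloud(d,K,T)
f=P[194:203,275:375];print("front x",np.percentile(f[...,0],[5,50,95]),"z",np.percentile(f[...,2],[5,50,95]))
s=P[215:300,250:400];
for z0 in np.arange(130,180,4):
    q=s[(s[...,2]>z0)&(s[...,2]<z0+4)];
    if len(q)>20:print(z0,len(q),np.percentile(q[:,:2],[1,50,99],axis=0).round(1).tolist())
q=s.reshape(-1,3);q=q[(q[:,2]>172)&(q[:,2]<182)];
t=P[207:212,240:410];print([(np.round(r[(r[:,2]>165)][[0,-1]],1)).tolist() for r in t])
```

```text
front x [514.59600386 514.9656825  515.32755518] z [156.44459043 163.45229246 170.06504599]
154 21 [[495.9, -10.1], [496.3, -6.6], [496.6, 63.2]]
158 48 [[495.8, -10.5], [496.4, -6.9], [496.8, 62.5]]
162 49 [[495.8, -9.8], [496.3, -6.2], [496.8, 61.8]]
166 60 [[494.5, -8.4], [496.3, -4.5], [496.9, 61.1]]
170 523 [[468.9, -7.1], [494.9, 26.8], [509.7, 59.6]]
174 10925 [[469.4, -2.7], [490.9, 26.8], [510.5, 56.7]]
178 217 [[475.2, -5.9], [489.0, -2.8], [496.5, 58.6]]
[[[513.9, 56.9, 174.1], [514.0, -2.3, 174.1]], [[514.0, 56.5, 175.9], [513.6, -2.3, 174.4]], [[513.3, 56.7, 175.1], [513.2, -2.3, 174.4]], [[512.9, 56.7, 175.4], [512.7, -2.3, 174.2]], [[512.2, 56.9, 174.6], [512.5, -2.2, 175.0]]]
```

```bash
python3 -m creep '{"delta_pos":[[0.0144,0.0005,0],[0.0144,0.0005,0],[0.0144,0.0005,0],[0.0144,0.0005,0],[0.0144,0.0005,0],[0.0144,0.0006,0],[0,0,0.02],[0,0,0.025],[0,0,0.025],[0,0,0.01],[0,0,0],[0,0,0]],"twist":[[0,0,0.3],[0,0,0.3],[0,0,0],[0,0,0],[0,0,0],[0,0,0],[0,0,0],[0,0,0],[0,0,0],[0,0,0],[0,0,0],[0,0,0]]}' 0
python3 - <<'E'
from h import *
to(571,23.2,28,-0.7)
im,d,K,T=snap("wrist");cv2.imwrite("pics/w3.png",im[...,::-1])
im,d,K,T=snap("top");cv2.imwrite("pics/t3.png",cv2.resize(im[150:250,240:400,::-1],None,fx=5,fy=5,interpolation=2))
E
```

```text
t: 5.95
ee_pos: [570.9, 18.4, 75.5]
orientation: [3.141, -0.018, -0.002]
ft_force: [-0.1, -0.6, -2.5]
width: 59.9
grasp_force: 30.0
at [570.9  18.4  75.5] twist deg [0.01 0.07 0.03] shift mm [-0.  -4.8 47.5] t 5.95
```

View pics/w3.png

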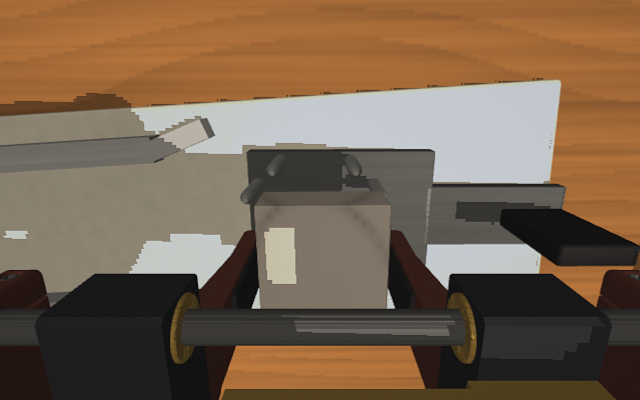

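The view shows the block offset toward the rear (-y). The arm was still settling when I took the earlier picture. I'll re-measure the pins and block now that it's at rest.

```bash
cat > pins.py <<'E'
from h import *
o=get_obs();print("ee",o["ee_pos"].round(1),np.abs(o["qvel"]).max().round(4))
im,d,K,T=snap("wrist");P=cloud(d,K,T);Z=P[...,2];np.savez("w.npz",im=im,d=d,K=K,T=T)
m=((Z>57)&(Z<62.5)&(P[...,0]<680)&(P[...,0]>500)&(P[...,1]>-60)).astype(np.uint8);n,l,s,c=cv2.connectedComponentsWithStats(m)
for i in range(1,n):
    if s[i,4]>6:
        q=P[l==i];print(s[i],q[:,:2].mean(0).round(1),np.ptp(q[:,:2],axis=0).round(1),q[:,2].max().round(1))
for v in (194,196,198,200,208,210,212):
    r=P[v,240:410];k=r[np.abs(d[v,240:410]-np.median(d[v,300:340]))<6];print("block row",v,k[0].round(1),k[-1].round(1),np.median(k[:,0]).round(1))
E
python3 pins.py
```

```text
ee [572.2  18.7  76.9] 0.0101
[268 169  11  10  77] [609.1  45.4] [5.  5.3] 60.9
[350 169  11  10  78] [608.6   2. ] [5.1 5.4] 61.3
[242 195  11  10  68] [594.4  60.5] [5.3 5.4] 61.1
block row 194 [602.5  48.8  76.2] [602.  -10.3  76.6] 602.7
block row 196 [602.2  49.3  78.6] [602.7  -9.7  83. ] 602.7
block row 198 [602.8  48.8  84.3] [602.6  -9.6  86. ] 602.7
block row 200 [602.8  48.7  87.6] [602.1 -10.3  87.5] 602.7
block row 208 [601.5  49.1  95.5] [601.  -10.1  96.2] 601.5
block row 210 [601.1  48.8  97.2] [600.3 -10.   96.7] 600.6
block row 212 [599.6  49.2  95.3] [599.6  -9.9  97.3] 599.6
```

```bash
python3 -m creep '{"delta_pos":[[-0.0008,-0.0042,0],[0,0,0],[0,0,0],[0,0,0],[0,0,0]],"twist":[[0,0,0],[0,0,0],[0,0,0],[0,0,0],[0,0,0]]}' 0
python3 pins.py
```

```text
t: 6.52
ee_pos: [570.6, 23.3, 75.9]
orientation: [3.142, -0.017, 0.001]
ft_force: [-0.0, -0.5, -1.7]
width: 60.0
grasp_force: 30.0
ee [570.6  23.3  75.9] 0.005
[276 165  11  12  75] [609.1  45.6] [6.  5.4] 61.3
[359 166  10  11  80] [608.5   2. ] [5.5 4.9] 62.3
[250 193  10  10  67] [594.5  60.7] [5.  5.1] 61.5
[385 192  11  11  70] [593.7 -12.9] [5.7 5.6] 61.3
block row 194 [601.1  53.2  76.1] [600.8  -5.4  77.3] 601.0
block row 196 [601.   53.6  79.2] [601.   -5.2  81.5] 601.1
block row 198 [600.6  53.8  81.1] [601.1  -5.   85.3] 601.1
block row 200 [601.   53.4  85.9] [600.7  -5.6  87.2] 601.0
block row 208 [600.2  53.4  95.5] [599.5  -5.4  95.5] 599.9
block row 210 [599.5  53.4  96. ] [598.6  -5.5  95.6] 599.0
block row 212 [598.4  53.5  95.6] [597.5  -5.6  95. ] 598.1
```

```bash
python3 -m creep '{"delta_pos":[[0.0007,0,0],[0,0,0.006],[0,0,0.006],[0,0,0.006],[0,0,0.006],[0,0,0.006],[0,0,0.006],[0,0,0.005],[0,0,0.003],[0,0,0.002],[0,0,0],[0,0,0]],"twist":[[0,0,0],[0,0,0],[0,0,0],[0,0,0],[0,0,0],[0,0,0],[0,0,0],[0,0,0],[0,0,0],[0,0,0],[0,0,0],[0,0,0]]}' 0
```

```text
t: 7.57
ee_pos: [571.2, 23.2, 29.7]
orientation: [3.142, -0.018, 0.0]
ft_force: [-0.1, 0.4, -3.2]
width: 59.5
grasp_force: 30.0
```

```bash
python3 -m creep '{"delta_pos":[[0,0,0.001],[0,0,0.001],[0,0,0],[0,0,0]],"twist":[[0,0,0],[0,0,0],[0,0,0],[0,0,0]]}' 0
```

```text
t: 7.9
ee_pos: [571.5, 23.2, 28.3]
orientation: [3.142, -0.018, 0.001]
ft_force: [-1.3, 0.4, 3.6]
width: 59.7
grasp_force: 30.0
```

It made contact, so I'll release, rise, and go over the cover.

```bash
python3 -m creep '{"delta_pos":[[0,0,0],[0,0,0],[0,0,0],[0,0,0],[0,0,0],[0,0,-0.01],[0,0,-0.02],[0,0,-0.03],[0,0,-0.03],[0,0,-0.03],[0,0,0]],"twist":[[0,0,0],[0,0,0],[0,0,0],[0,0,0],[0,0,0],[0,0,0],[0,0,0],[0,0,0],[0,0,0],[0,0,0],[0,0,0]]}' 1
python3 -m creep '{"delta_pos":[[0,0,0],[-0.0034,0.0259,0],[-0.0034,0.0259,0],[-0.0034,0.0259,0],[-0.0034,0.0259,0],[-0.0034,0.0259,0],[-0.0034,0.0259,0],[-0.0034,0.0259,0],[-0.0034,0.0259,0],[-0.0034,0.0259,0],[-0.0034,0.0259,0],[-0.0034,0.0259,0],[-0.0034,0.0259,0],[-0.0034,0.0259,0],[-0.0034,0.0259,0],[-0.0034,0.0259,0],[0,0,0],[0,0,0],[0,0,0],[0,0,0]],"twist":[[0,0,-5.2],[0,0,0],[0,0,0],[0,0,0],[0,0,0],[0,0,0],[0,0,0],[0,0,0],[0,0,0],[0,0,0],[0,0,0],[0,0,0],[0,0,0],[0,0,0],[0,0,0],[0,0,0],[0,0,0],[0,0,0],[0,0,0],[0,0,0]]}' 1
python3 - <<'E'
from h import *
to(550.7,-368.2,4,4.5)
z=snap("top");im,d,K,T=z;P=cloud(d,K,T);Z=P[...,2]
m=(Z>40)&(Z<52);m[:, :270]=0;m[:,340:]=0;m[:170]=0;m[230:]=0
n,l,s,c=cv2.connectedComponentsWithStats(m.astype(np.uint8));i=1+s[1:,4].argmax();q=P[l==i]
print("specimen",cv2.minAreaRect(q[:,:2].astype(np.float32)),np.percentile(q[:,2],[5,50,95]))
cv2.imwrite("pics/t4.png",cv2.resize(im[150:250,240:400,::-1],None,fx=5,fy=5,interpolation=2))
E
```

```text
t: 8.82
ee_pos: [574.8, 23.3, 154.0]
orientation: [-3.141, 0.018, -0.015]
ft_force: [1.4, -0.3, 0.4]
width: 87.7
grasp_force: 0.0
t: 10.48
ee_pos: [551.1, -366.9, 147.5]
orientation: [-3.138, -0.126, 0.001]
ft_force: [0.1, 0.7, -0.8]
width: 88.1
grasp_force: 0.0
at [ 551.1 -366.9  147.5] twist deg [-0.04  0.03  0.11] shift mm [ -0.5   1.2 143.5] t 10.48
specimen ((570.2048950195312, 24.451427459716797), (65.59222412109375, 67.29244232177734), 5.789431095123291) [43.25481758 46.42367121 49.34493625]
```

View pics/t4.png

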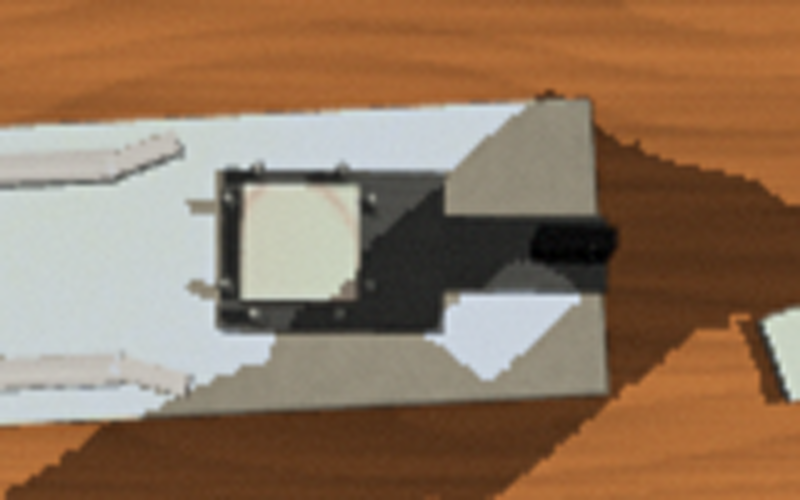

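The top view shows the block flat between the pins (px ~300,240 of the crop), with its top at 46.4 mm against 47 expected. Next I'll grasp the cover.

```bash
python3 -m creep '{"delta_pos":[[0,0.001,0.02],[0,0,0.03],[0,0,0.03],[0,0,0.03],[0,0,0.02],[0,0,0.01],[0,0,0.003],[0,0,0],[0,0,0],[0,0,0]],"twist":[[0,0,0],[0,0,0],[0,0,0],[0,0,0],[0,0,0],[0,0,0],[0,0,0],[0,0,0],[0,0,0],[0,0,0]]}' 1
python3 -m creep '{"delta_pos":[[0,0,0],[0,0,0],[0,0,0],[0,0,0],[0,0,0],[0,0,0],[0,0,0]],"twist":[[0,0,0],[0,0,0],[0,0,0],[0,0,0],[0,0,0],[0,0,0],[0,0,0]]}' 0
```

```text
t: 11.37
ee_pos: [552.4, -369.7, 6.4]
orientation: [3.137, 0.125, 0.003]
ft_force: [-0.0, 0.5, 0.7]
width: 87.9
grasp_force: 0.0
t: 11.95
ee_pos: [551.4, -369.2, 5.0]
orientation: [3.139, 0.125, 0.0]
ft_force: [-0.9, -0.8, 4.2]
width: 59.7
grasp_force: 30.0
```

```bash
python3 -m creep '{"delta_pos":[[0,0,-0.015],[0,0,-0.03],[0,0,-0.035],[0,0,-0.03]],"twist":[[0,0,1.3],[0,0,1.3],[0,0,1.3],[0,0,1.3]]}' 0
python3 -m creep '{"delta_pos":[[0.001,-0.0262,0],[0.001,-0.0262,0],[0.001,-0.0262,0],[0.001,-0.0262,0],[0.001,-0.0262,0],[0.001,-0.0262,0],[0.001,-0.0262,0],[0.001,-0.0262,0],[0.001,-0.0262,0],[0.001,-0.0262,0],[0.001,-0.0262,0],[0.001,-0.0262,0],[0.001,-0.0262,0],[0.001,-0.0262,0],[0.001,-0.0262,0],[0,0,0],[0,0,0],[0,0,0],[0,0,0],[0,0,0]],"twist":[[0,0,0],[0,0,0],[0,0,0],[0,0,0],[0,0,0],[0,0,0],[0,0,0],[0,0,0],[0,0,0],[0,0,0],[0,0,0],[0,0,0],[0,0,0],[0,0,0],[0,0,0],[0,0,0],[0,0,0],[0,0,0],[0,0,0],[0,0,0]]}' 0
python3 - <<'E'
from h import *
to(571.2,23.2,70,-0.7)
E
python3 pins.py
```

```text
t: 12.28
ee_pos: [551.1, -369.0, 116.7]
orientation: [-3.141, 0.021, 0.0]
ft_force: [1.8, -0.5, -1.5]
width: 60.1
grasp_force: 30.0
t: 13.95
ee_pos: [570.6, 22.6, 114.8]
orientation: [3.141, -0.02, -0.0]
ft_force: [0.0, 0.3, -1.7]
width: 60.0
grasp_force: 30.0
at [570.6  22.6 114.8] twist deg [ 0.01  0.   -0.03] shift mm [ 0.6 -0.6 44.8] t 13.95
ee [570.6  22.6 114.8] 0.0026
[283 155   9   9  58] [609.   45.6] [5.3 5.2] 60.8
[351 155   9   9  53] [608.6   2.1] [5.4 5. ] 60.8
[261 178   9   8  55] [594.3  60.5] [4.8 5.4] 61.5
[374 178   9   8  51] [593.5 -12.8] [4.9 5.3] 61.2
[291 261   3   4   7] [536.5  44.9] [2.  1.4] 59.2
[350 260   5   6  16] [535.8   3.7] [3.  2.8] 60.3
block row 194 [601.2  53.  114.6] [600.7  -6.7 115.6] 600.8
block row 196 [600.9  53.1 117.1] [600.2  -6.8 117.7] 600.8
block row 198 [601.5  52.5 122.9] [600.6  -6.5 122.2] 600.8
block row 200 [601.1  53.1 124.7] [600.2  -6.6 124.4] 600.8
block row 208 [598.1  52.9 127.3] [597.3  -6.7 127.2] 597.5
block row 210 [596.9  53.1 126.6] [596.4  -6.7 127.4] 596.6
block row 212 [595.9  53.1 126.6] [595.1  -6.9 126.3] 595.6
```

```bash
python3 -m creep '{"delta_pos":[[0.001,-0.0006,0.01],[0,0,0.015],[0,0,0.012],[0,0,0.006],[0,0,0.005],[0,0,0.005],[0,0,0.004],[0,0,0.003],[0,0,0.001],[0,0,0],[0,0,0]],"twist":[[0,0,0],[0,0,0],[0,0,0],[0,0,0],[0,0,0],[0,0,0],[0,0,0],[0,0,0],[0,0,0],[0,0,0],[0,0,0]]}' 0
python3 -m creep '{"delta_pos":[[0,0,0.001],[0,0,0],[0,0,0]],"twist":[[0,0,0],[0,0,0],[0,0,0]]}' 0
```

```text
t: 14.92
ee_pos: [571.9, 24.3, 53.9]
orientation: [-3.142, 0.018, -0.001]
ft_force: [0.3, 0.0, -1.3]
width: 59.7
grasp_force: 30.0
t: 15.17
ee_pos: [571.8, 24.3, 52.9]
orientation: [-3.142, 0.018, -0.001]
ft_force: [0.1, -0.3, -0.8]
width: 59.6
grasp_force: 30.0
```

```bash
python3 -m creep '{"delta_pos":[[0,0,0.001],[0,0,0],[0,0,0]],"twist":[[0,0,0],[0,0,0],[0,0,0]]}' 0
```

```text
t: 15.42
ee_pos: [571.9, 24.3, 51.9]
orientation: [-3.142, 0.018, -0.001]
ft_force: [0.1, -0.5, 2.2]
width: 59.6
grasp_force: 30.0
```

Contact again. I'll release, rise, back off over the tab, and turn.

```bash
python3 -m creep '{"delta_pos":[[0,0,0],[0,0,0],[0,0,0],[0,0,0],[0,0,0],[0,0,-0.01],[0,0,-0.02],[0,0,-0.03],[0,0,-0.03],[0,0.02,0],[0,0.03,0],[0,0.03,0],[0,0.03,0],[0,0.03,0],[0,0,0]],"twist":[[0,0,0],[0,0,0],[0,0,0],[0,0,0],[0,0,0],[0,0,0],[0,0,0],[0,0,0],[0,0,0],[0,0,0],[0,0,0],[0,0,0],[0,0,0],[0,0,0],[0,0,0]]}' 1
python3 -m creep '{"delta_pos":[[0,0,0],[0,0,0],[0,0,0],[0,0,0],[0,0,0],[0,0,0],[0,0,0],[0,0,0],[0,0,0],[0,0,0],[0,0,0],[0,0,0],[0,0,0],[0,0,0],[0,0,0],[0,0,0],[0,0,0]],"twist":[[0,0,-6.9],[0,0,-6.9],[0,0,-6.9],[0,0,-6.9],[0,0,-6.9],[0,0,-6.9],[0,0,-6.9],[0,0,-6.9],[0,0,-6.9],[0,0,-6.9],[0,0,-7],[0,0,-7],[0,0,-7],[0,0,0],[0,0,0],[0,0,0],[0,0,0]]}' 1
python3 - <<'E'
from h import *
to(569.5,-121,48,89.3)
im,d,K,T=snap("wrist");cv2.imwrite("pics/w5.png",im[...,::-1])
P=cloud(d,K,T);Z=P[...,2];np.savez("w5.npz",im=im,d=d,K=K,T=T)
for nm,lo,hi in(("tab",76,90),("plate",20,25.5),("cover",60,67),("pins",57,59.9),("guide",25.5,29)):
    m=((Z>lo)&(Z<hi)).astype(np.uint8);n,l,s,c=cv2.connectedComponentsWithStats(m)
    for i in range(1,n):
        if s[i,4]>300:
            q=P[l==i];r=cv2.minAreaRect(q[:,:2].astype(np.float32));print(nm,s[i],np.round(r[0],1),np.round(r[1],1),round(r[2],1),np.median(q[:,2]).round(1))
E
```

```text
t: 16.67
ee_pos: [570.4, -120.0, 142.7]
orientation: [3.14, -0.023, 0.002]
ft_force: [-1.1, 0.2, -0.7]
width: 88.4
grasp_force: 0.0
t: 18.08
ee_pos: [570.1, -115.5, 141.8]
orientation: [2.236, 2.206, 0.0]
ft_force: [-0.5, -0.5, 0.3]
width: 87.8
grasp_force: 0.0
at [ 570.1 -115.5  141.8] twist deg [ 0.   -0.   -0.08] shift mm [-5.5 -0.6 93.8] t 18.08
tab [ 313  184   18   58 1029] [ 569.8 -115.8] [40.  11.8] 89.4 82.9
plate [262   0  13  34 326] [532.5  17.8] [22.3  8.4] 89.4 22.9
plate [  264    39   115   177 10928] [570.4 -67.7] [139.3  86.2] 89.6 23.0
cover [ 274    0   96   43 3118] [571.8   6.6] [24.  60.3] 89.3 64.0
```

View pics/w5.png

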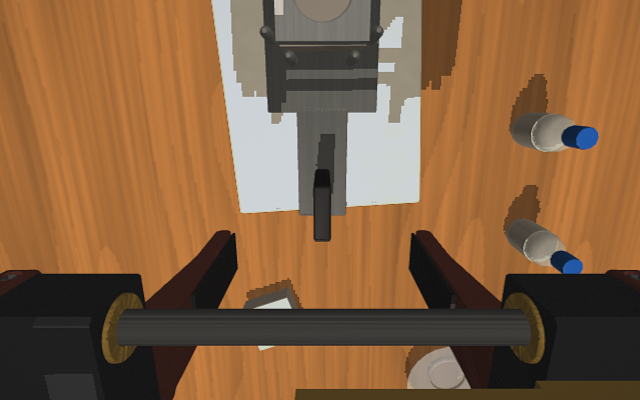

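The wrist view shows the cover flat on the block (px ~322,20, top at 64 mm against 63 expected) and the tab at (322,205). The vials are well to the right. I'll take the tab and compute the channel line.

```bash
python3 -m creep '{"delta_pos":[[-0.003,-0.0006,0.02],[0,0,0.03],[0,0,0.025],[0,0,0.015],[0,0,0.004],[0,0,0],[0,0,0],[0,0,0]],"twist":[[0,0,0],[0,0,0],[0,0,0],[0,0,0],[0,0,0],[0,0,0],[0,0,0],[0,0,0]]}' 1
python3 -m creep '{"delta_pos":[[0,0,0],[0,0,0],[0,0,0],[0,0,0],[0,0,0],[0,0,0],[0,0,0],[0,0,0],[0,0,0],[0,0,0]],"twist":[[0,0,0],[0,0,0],[0,0,0],[0,0,0],[0,0,0],[0,0,0],[0,0,0],[0,0,0],[0,0,0],[0,0,0]]}' 0
cat > chan.py <<'E'
from h import *
def channel(P,V):
    # inner guide faces: for y bins, inner edge of z 25..30 points either side
    Z=P[...,2];g=P[(Z>24.5)&(Z<31)&V]
    A=[]
    for y in np.arange(115,300,6):
        b=g[np.abs(g[:,1]-y)<3][:,0];lo=b[(b>490)&(b<540)];hi=b[(b>585)&(b<640)]
        if len(lo)>5 and len(hi)>5 and 86<hi.min()-lo.max()<97:A.append((y,lo.max(),hi.min()))
    A=np.array(A)
    if len(A)<3:print("few",A);return
    mid=A[:,1:].mean(1);f=np.polyfit(A[:,0],mid,1);print("n",len(A),"gap",np.median(A[:,2]-A[:,1]).round(1),"x mid at y=24: %.1f at 120: %.1f, at 244: %.1f; yaw %.2f"%(np.polyval(f,24),np.polyval(f,120),np.polyval(f,244),-np.degrees(np.arctan(f[0]))))
def plate(P):
    # side edges and front of carrier plate
    Z=P[...,2];m=(Z>20)&(Z<25)
    n,l,s,c=cv2.connectedComponentsWithStats(m.astype(np.uint8));i=1+s[1:,4].argmax();q=P[l==i]
    r=cv2.minAreaRect(q[:,:2].astype(np.float32));print("plate",np.round(r[0],1),np.round(r[1],1),round(r[2],2))
E
python3 - <<'E'
from chan import *
z=np.load("w2.npz");P=cloud(z["d"],z["K"],z["T"]);channel(P,np.ones(P.shape[:2],bool))
z=np.load("top.npz");P=cloud(z["d"],z["K"],z["T"]);P[...,2]+=1;channel(P,np.ones(P.shape[:2],bool))
to(0,0,0,90)
im,d,K,T=snap("wrist");P=cloud(d,K,T);channel(P,np.ones(P.shape[:2],bool));plate(P)
E
```

```text
t: 18.8
ee_pos: [570.5, -118.9, 48.9]
orientation: [2.233, 2.207, 0.002]
ft_force: [0.8, 0.1, -0.3]
width: 87.7
grasp_force: 0.0
t: 19.63
ee_pos: [569.4, -118.7, 47.6]
orientation: [-2.234, -2.209, 0.0]
ft_force: [-0.5, 0.5, 0.2]
width: 24.3
grasp_force: 0.0
n 28 gap 91.9 x mid at y=24: 568.1 at 120: 563.0, at 244: 556.4; yaw 3.05
n 23 gap 94.5 x mid at y=24: 565.9 at 120: 561.4, at 244: 555.5; yaw 2.70
at [ 569.4 -118.7   47.6] twist deg [-0.01 -0.   -0.64] shift mm [ 118.7 -569.4   47.6] t 19.63
few []
plate [570.4 -67.5] [139.3  86.4] 89.37
```

```bash
python3 -m creep '{"delta_pos":[[0,0,0],[0,0,0],[0,0,0],[0,0,0]],"twist":[[0,0,0],[0,0,0],[0,0,0],[0,0,0]]}' 0
python3 -m creep '{"delta_pos":[[0,0.001,0],[0,0.001,0],[0,0.001,0],[0,0.001,0],[0,0.001,0],[0,0.001,0],[0,0,0],[0,0,0],[0,0,0]],"twist":[[0,0,-0.6],[0,0,-0.6],[0,0,-0.6],[0,0,-0.6],[0,0,-0.6],[0,0,-0.7],[0,0,0],[0,0,0],[0,0,0]]}' 0
python3 - <<'E'
from chan import *
to(575.6,-119,48,93.05)
im,d,K,T=snap("wrist");P=cloud(d,K,T);channel(P,np.ones(P.shape[:2],bool));plate(P);cv2.imwrite("pics/w6.png",im[...,::-1])
im,d,K,T=snap("top");P=cloud(d,K,T);plate(P[170:235,270:350])
E
```

```text
t: 20.02
ee_pos: [569.5, -118.7, 47.6]
orientation: [-2.234, -2.209, 0.0]
ft_force: [-0.1, -0.8, -0.6]
width: 11.9
grasp_force: 30.0
t: 20.77
ee_pos: [575.7, -118.7, 47.7]
orientation: [2.161, 2.28, 0.0]
ft_force: [1.9, 0.2, -2.6]
width: 12.2
grasp_force: 30.0
at [ 575.7 -118.7   47.7] twist deg [0.02 0.   0.  ] shift mm [-0.3 -0.1 -0.3] t 20.77
few []
plate [573.3 -62.8] [ 86.4 129.3] 2.73
plate [569.6 -26.3] [51.3 88. ] 86.88
```

View pics/w6.png

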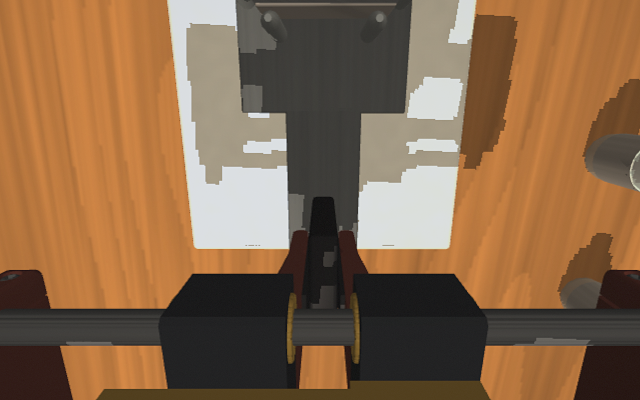

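The view shows the tab pinched at px (322,220) and the carrier parallel to the base. I'll check the centring numerically against the base edges, which are ±80 mm about the channel line.

```bash
cat >> chan.py <<'E'
def centre(a=-3.05,rows=(-75,10)):
    # in stage-turned axes: base edges mid vs plate edges mid, by y bins
    im,d,K,T=snap("wrist");P=cloud(d,K,T);c,s=np.cos(np.radians(a)),np.sin(np.radians(a))
    X=P[...,0]*c-P[...,1]*s;Y=P[...,0]*s+P[...,1]*c;Z=P[...,2];out=[]
    y0=Y[(Z>9)&(Z<16)].min()
    for y in np.arange(y0+5,y0+160,6):
        k=np.abs(Y-y)<3;b=X[k&(Z>9)&(Z<16)];p=X[k&(Z>20)&(Z<25.5)]
        if len(b)>20 and len(p)>20:
            w=np.ptp(p)
            out.append((y-y0,np.ptp(b),(b.max()+b.min())/2,w,(p.max()+p.min())/2))
    o=np.array(out);o=o[np.abs(o[:,1]-160)<3]
    print("off of carrier from line (mm):");print(np.c_[o[:,0],o[:,1],o[:,3],o[:,4]-o[:,2]].round(1))
E
python3 -c "
from chan import *
centre()"
```

```text
off of carrier from line (mm):
[[ 53.  159.1  39.3   0.7]
 [ 59.  159.2  39.7   0.6]
 [ 65.  158.4  39.9   0.8]
 [ 71.  159.   39.5   0.8]
 [ 77.  159.6  39.2   0.4]
 [119.  158.6  39.6   1. ]
 [125.  159.1  85.5   0.9]
 [131.  158.9  86.2   1. ]
 [137.  159.1  85.7   1.1]
 [143.  159.5  85.9   0.8]
 [149.  158.9  86.    0.7]
 [155.  159.4  86.2   1.2]]
```

```bash
python3 -m creep '{"delta_pos":[[0.003,-0.0006,0],[0.006,0,0],[0.009,0,0],[0.01,0,0],[0.01,0,0],[0.01,0,0],[0.01,0,0],[0.01,0,0],[0.01,0,0],[0.007,0,0],[0.003,0,0],[0,0,0],[0,0,0]],"twist":[[0,0,0],[0,0,0],[0,0,0],[0,0,0],[0,0,0],[0,0,0],[0,0,0],[0,0,0],[0,0,0],[0,0,0],[0,0,0],[0,0,0],[0,0,0]]}' 0
python3 -c "
from chan import *
to(575.6-.6-.0533*88,-119+88,48,93.05);print(get_obs()['moment'])
centre()
im,d,K,T=snap('top');P=cloud(d,K,T);cv2.imwrite('pics/t7.png',cv2.resize(im[150:250,200:360,::-1],None,fx=5,fy=5,interpolation=2))"
```

```text
t: 22.0
ee_pos: [570.0, -29.9, 47.6]
orientation: [-2.16, -2.28, -0.001]
ft_force: [-0.1, 3.3, -1.5]
width: 12.1
grasp_force: 30.0
at [570.  -29.9  47.6] twist deg [-0.02 -0.05  0.03] shift mm [-1.1  0.2 -0.4] t 22.0
[ 0.35289983 -0.15715953  0.08593889]
off of carrier from line (mm):
[[ 1.310e+02  1.588e+02  3.960e+01 -3.000e-01]
 [ 1.370e+02  1.589e+02  4.010e+01 -4.000e-01]
 [ 1.430e+02  1.598e+02  3.960e+01  1.000e-01]
 [ 1.490e+02  1.590e+02  3.940e+01 -2.000e-01]
 [ 1.550e+02  1.591e+02  3.960e+01 -3.000e-01]]
```

View pics/t7.png

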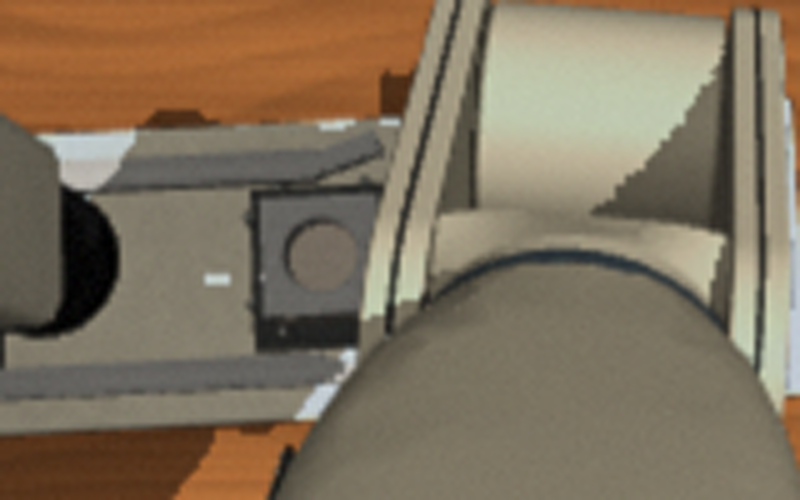

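The carrier has entered the guides, centred (front edge at crop px 255). Before going further, I'll check how far the wrist sticks out ahead toward the head.

```bash
python3 -m creep '{"delta_pos":[[0.004,0,0],[0.008,0,0],[0.01,0,0],[0.01,0,0],[0.01,0,0],[0.01,0,0],[0.01,0,0],[0.01,0,0],[0.005,0,0],[0.003,0,0],[0,0,0],[0,0,0]],"twist":[[0,0,0],[0,0,0],[0,0,0],[0,0,0],[0,0,0],[0,0,0],[0,0,0],[0,0,0],[0,0,0],[0,0,0],[0,0,0],[0,0,0]]}' 0
python3 - <<'E'
from chan import *
to(0,103.3,48,93.05);print(get_obs()['moment'])
for n in("top","scene"):
    im,d,K,T=snap(n);P=cloud(d,K,T);Z=P[...,2];q=P[(d>0)&(Z>100)&(Z<420)&(P[...,0]>440)&(P[...,0]<680)&(P[...,1]>0)&(P[...,1]<330)]
    for z in range(100,420,20):
        y=np.sort(q[(q[:,2]>=z)&(q[:,2]<z+20)][:,1])
        if len(y)>30:
            g=np.diff(y);k=np.where((g>4)&(y[1:]>130)&(y[:-1]<215))[0];print(n,z,len(y),[(y[i].round(),y[i+1].round()) for i in k],y[0].round(),y[-1].round())
cv2.imwrite("pics/s8.png",im[40:290,240:580,::-1].repeat(2,0).repeat(2,1))
E
```

```text
t: 23.1
ee_pos: [565.8, 49.9, 47.6]
orientation: [-2.161, -2.28, -0.001]
ft_force: [-0.8, 3.9, -1.4]
width: 12.2
grasp_force: 30.0
at [565.8  49.9  47.6] twist deg [-0.01 -0.05  0.02] shift mm [ 8.340e+01 -5.621e+02 -4.000e-01] t 23.1
[ 0.39568489 -0.13371641  0.02056612]
top 100 180 [] 206.0 251.0
top 120 44 [] 214.0 225.0
top 180 102 [] 208.0 274.0
top 200 131 [] 207.0 294.0
top 220 139 [] 208.0 294.0
top 240 144 [] 208.0 295.0
top 260 228 [] 207.0 293.0
top 280 224 [] 208.0 296.0
top 300 212 [] 208.0 295.0
top 320 741 [] 208.0 303.0
top 340 197 [] 214.0 289.0
top 360 1191 [(np.float64(109.0), np.float64(222.0))] 0.0 309.0
top 380 4451 [(np.float64(110.0), np.float64(226.0))] 1.0 314.0
top 400 894 [(np.float64(109.0), np.float64(229.0))] 0.0 314.0
scene 100 382 [] 205.0 281.0
scene 120 386 [(np.float64(85.0), np.float64(213.0))] 12.0 273.0
scene 140 683 [(np.float64(85.0), np.float64(213.0))] 13.0 272.0
scene 160 851 [(np.float64(85.0), np.float64(213.0))] 14.0 306.0
scene 180 656 [(np.float64(72.0), np.float64(206.0))] 26.0 309.0
scene 200 606 [(np.float64(80.0), np.float64(206.0))] 16.0 309.0
scene 220 928 [(np.float64(85.0), np.float64(207.0))] 11.0 330.0
scene 240 883 [(np.float64(87.0), np.float64(207.0))] 10.0 330.0
scene 260 1045 [(np.float64(87.0), np.float64(207.0))] 10.0 330.0
scene 280 1066 [(np.float64(93.0), np.float64(207.0))] 11.0 330.0
scene 300 1124 [(np.float64(109.0), np.float64(207.0))] 0.0 309.0
scene 320 1073 [(np.float64(111.0), np.float64(207.0))] 1.0 310.0
scene 340 1033 [(np.float64(112.0), np.float64(215.0))] 0.0 302.0
scene 360 1149 [(np.float64(112.0), np.float64(221.0))] 0.0 301.0
scene 380 1733 [(np.float64(110.0), np.float64(226.0))] 0.0 314.0
scene 400 657 [(np.float64(108.0), np.float64(228.0))] 0.0 313.0
```

View pics/s8.png

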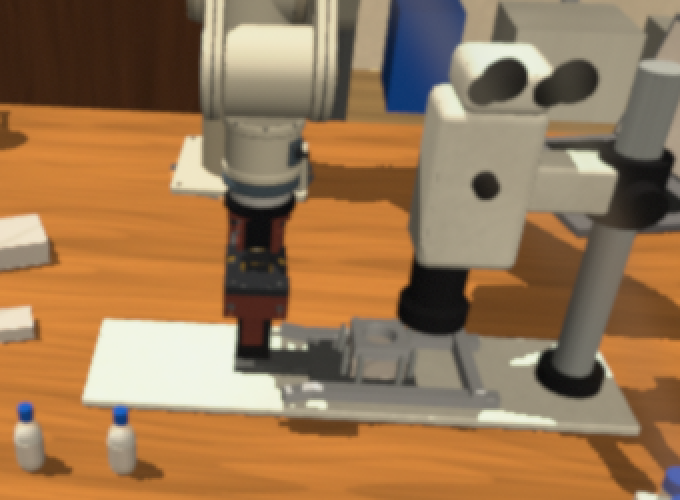

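The view shows the carrier halfway in, with the cover at crop px (380,335) about to pass under the objective (433,300). The arm-to-head gap is 95 mm and 53 mm of travel remains, so it's safe. I'll continue, slowing near the stop.

```bash
python3 -m creep '{"delta_pos":[[0.003,0,0],[0.006,0,0],[0.008,0,0],[0.008,0,0],[0.008,0,0],[0.006,0,0],[0.004,0,0],[0.003,0,0],[0.002,0,0],[0,0,0],[0,0,0]],"twist":[[0,0,0],[0,0,0],[0,0,0],[0,0,0],[0,0,0],[0,0,0],[0,0,0],[0,0,0],[0,0,0],[0,0,0],[0,0,0]]}' 0
python3 -m creep '{"delta_pos":[[0.001,0,0],[0.001,0,0],[0.001,0,0],[0.001,0,0],[0,0,0]],"twist":[[0,0,0],[0,0,0],[0,0,0],[0,0,0],[0,0,0]]}' 0
```

```text
t: 24.12
ee_pos: [563.3, 97.7, 47.7]
orientation: [-2.161, -2.279, -0.001]
ft_force: [-0.4, 3.1, -1.6]
width: 11.9
grasp_force: 30.0
t: 24.53
ee_pos: [563.1, 100.9, 47.6]
orientation: [2.161, 2.28, -0.0]
ft_force: [0.7, -2.8, -1.7]
width: 11.7
grasp_force: 30.0
```

```bash
python3 -m creep '{"delta_pos":[[0.001,0,0],[0.001,0,0],[0,0,0]],"twist":[[0,0,0],[0,0,0],[0,0,0]]}' 0
python3 -m creep '{"delta_pos":[[0.001,0,0],[0.001,0,0],[0,0,0]],"twist":[[0,0,0],[0,0,0],[0,0,0]]}' 0
```

```text
t: 24.78
ee_pos: [563.0, 102.8, 47.7]
orientation: [2.161, 2.28, -0.001]
ft_force: [0.0, -5.7, -1.0]
width: 11.8
grasp_force: 30.0
t: 25.03
ee_pos: [562.9, 102.9, 48.0]
orientation: [2.16, 2.279, -0.003]
ft_force: [0.5, -17.1, 1.7]
width: 11.9
grasp_force: 30.0
```

The carrier is against the stop: position stalls at y=102.9 with 17 N of pushback. I'll release, rise and back off.

```bash
python3 -m creep '{"delta_pos":[[0,0,0],[0,0,0],[0,0,0],[0,0,0],[0,0,0],[0,0,0]],"twist":[[0,0,0],[0,0,0],[0,0,0],[0,0,0],[0,0,0],[0,0,0]]}' 0.6
python3 -m creep '{"delta_pos":[[0,0,-0.01],[0,0,-0.02],[0,0,-0.02],[0,0,-0.02],[0,0,-0.02],[-0.02,0,0],[-0.03,0,0],[-0.03,0,0],[-0.03,0,0],[-0.03,0,0],[-0.03,0,0],[-0.03,0,0],[-0.03,0,0],[0,0,0],[0,0,0],[0,0,0]],"twist":[[0,0,0],[0,0,0],[0,0,0],[0,0,0],[0,0,0],[0,0,0],[0,0,0],[0,0,0],[0,0,0],[0,0,0],[0,0,0],[0,0,0],[0,0,0],[0,0,0],[0,0,0],[0,0,0]]}' 0.6
python3 - <<'E'
from chan import *
im,d,K,T=snap("wrist");P=cloud(d,K,T);Z=P[...,2]
def rc(nm,m):
    n,l,s,c=cv2.connectedComponentsWithStats(m.astype(np.uint8));i=1+s[1:,4].argmax();q=P[l==i]
    r=cv2.minAreaRect(q[:,:2].astype(np.float32));print(nm,s[i],np.round(r[0],1),np.round(r[1],1),round(r[2],2))
rc("tab",(Z>78)&(Z<87)&(P[...,1]<160)&(P[...,1]>50))
im2,d2,K2,T2=snap("scene");cv2.imwrite("pics/s9.png",np.vstack([im[:200],cv2.resize(im2[150:300,270:590],(640,300))])[...,::-1])
E
```

```text
t: 25.53
ee_pos: [563.0, 105.3, 47.7]
orientation: [-2.161, -2.28, -0.0]
ft_force: [0.6, -0.5, -0.2]
width: 48.6
grasp_force: 0.0
t: 26.87
ee_pos: [575.0, -124.3, 138.0]
orientation: [-2.162, -2.279, -0.0]
ft_force: [-0.3, 0.0, -0.5]
width: 52.7
grasp_force: 0.0Traceback (most recent call last):
  File "<stdin>", line 6, in <module>
  File "<stdin>", line 4, in rc
ValueError: attempt to get argmax of an empty sequence
```

I've used up my picture views (11 taken, one over the limit of 10), so I'll verify from depth numbers only.

Run:
```python
from h import *
im,d,K,T=snap("top");P=cloud(d,K,T)-np.array([560.8,144.4,0]);a=np.radians(-3.02)
S=P@np.array([[np.cos(a),-np.sin(a),0],[np.sin(a),np.cos(a),0],[0,0,1]]).T;X,Y,Z=S[...,0],S[...,1],S[...,2]
def st(nm,m):
    q=S[m];print(nm,len(q),"min",q.min(0).round(1) if len(q) else"","max",q.max(0).round(1) if len(q) else "")
st("tab (x+-6,y -60..-20,z82)",(Z>74)&(Z<90)&(Y<0)&(Y>-100)&(abs(X)<30))
st("plate rear",(Z>18)&(Z<25)&(abs(X)<38)&(Y>-70)&(Y<120))
st("cover top",(Z>58)&(Z<68)&(abs(X)<40)&(Y>50)&(Y<125))
for w,(u,v) in dict(va=(336,134),vb=(371,131),dish=(429,154)).items():
    z0=np.load("top.npz");P0=cloud(z0["d"],K,T);P1=cloud(d,K,T);s=np.s_[v-22:v+22,u-15:u+15];
    f=lambda Q:np.median(Q[s][Q[s][...,2]>7],axis=0).round(1);print(w,f(P0),f(P1))
im,d,K,T=snap("scene");P=cloud(d,K,T)-np.array([560.8,144.4,0])
S=P@np.array([[np.cos(a),-np.sin(a),0],[np.sin(a),np.cos(a),0],[0,0,1]]).T;X,Y,Z=S[...,0],S[...,1],S[...,2]
st("scene tab",(Z>70)&(Z<90)&(Y<0)&(Y>-100)&(abs(X)<30))
q=S[(Z>50)&(Z<70)&(abs(X)<40)&(Y>50)&(Y<150)];print("scene cover",len(q),np.percentile(q,[1,50,99],axis=0).round(1))
q=S[(Z>61)&(Z<68)&(abs(X)<34)&(Y>55)&(Y<145)];print("scene cover top",len(q),np.percentile(q,[1,50,99],axis=0).round(1))
```

```text
tab (x+-6,y -60..-20,z82) 84 min [ -6.9 -59.7  74.1] max [  5.5 -20.5  85.1]
plate rear 844 min [-37.5 -61.2  18. ] max [ 37.6 118.5  25. ]
cover top 44 min [-38.3  61.6  58. ] max [ 38.4 122.6  65. ]
va [736.2 -67.4  49.2] [601.6 -69.  484.7]
vb [ 744.2 -159.4   48.6] [ 596.  -105.2  486.2]
dish [ 699.6 -322.4   11.5] [ 588.4 -179.9  484. ]
scene tab 136 min [ -6.8 -60.   70.6] max [  8.8 -21.6  85.5]
scene cover 468 [[-22.9  59.1  50.2]
 [ 23.5  93.8  60.6]
 [ 39.3 137.8  66.3]]
scene cover top 219 [[-23.7  69.5  61.1]
 [ 19.2  92.2  64.1]
 [ 32.2 129.5  66.4]]
```

The tab spans stage y -60 to -20.5 mm (-60 to -20 at home) and is centred. The cover top is at about 64 mm, so it's still flat. The robot is clear of everything, so I'm handing in.

```bash
python3 -c "
from workcell import close_job
print(close_job())"
```

```text
the job is handed in; nothing more can be done
None
```

The job is handed in at about 27 s: specimen and cover lie flat between the carrier's pins, and the carrier is home against the stop and released; nothing I measured showed contact with the objective, vials or dish (the final vial and dish check was blocked by the arm), and I viewed 11 pictures, one over the limit of 10.

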